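Index the inspection turntable by one hole

ROBOT

A 7-joint arm with a two-finger parallel gripper is mounted at the origin on the work surface. World frame = base frame: x ahead of the robot, y to its left, z up, the work surface at z = 0. Lengths are in m, angles in rad, forces in N, time in s.
With the tool pointing down it reaches from about 0.425 to 0.875 m from the base axis. Payload 4.7 kg.
Tool frame: the origin (TCP) lies on the centre line of the jaws, within the pads' length; the fingertips stand ahead of it and the grasp point (between the pads) lies 8 mm behind it (ctrl.finger_overhang is the x of the fingertips in the tool frame, in m); x points along the fingers, z is the direction in which the jaws open and shut, and the axes are right-handed (so a half turn about x gives the same grasp; the last joint's range is limited). The gripper opens to 87 mm and grips with 3 to 60 N. Pads are 19 mm wide; open, the fingers measure 117 mm over their backs; the gripper's body (75 mm by 190 mm) begins 51 mm behind the grasp point.
Start: joints at [1.321, 0.321, -0.07, 1.45, 0.023, 1.371, -0.057], TCP at [0.169, -0.628, 0.234] pointing down, gripper open.
Joint ranges: [-2.86, 2.86], [-0.3, 2.09], [-1.38, 1.24], [0.06, 2.45], [-1.56, 4.7], [0.09, 2.05], [-2.69, 2.69]. Speed limits (rad/s): [2.57, 2.57, 3.14, 3.14, 3.14, 3.14, 3.14].

INTERFACE

Orientations are given as a rotation vector (axis times angle).
In Python, from bench import readout, viewer, job, nets, ctrl gives the robot as it stands.
- The arm moves only by the shell command python3 -m creep 'ROWS' [FORCE]. ROWS is JSON, a list of rows, each an object with "linear": the shift along the tool's x, y, z in m, a list of three; "twist": the turn, a rotation vector about the tool's x, y, z in degrees, a list of three; "fingers": the gripper's target within -1 to 1 (shut at 1, half-way at 0, fully open at -1). A call has 1 to 8 rows; each row is the pose to reach, as a shift and turn from the pose commanded when the call began, along the tool's axes at that moment; what a row does not reach only later rows make up. A row lasts 1/12 s, in which the tool goes at most 41.7 mm and 7.16 degrees, less where a joint would pass 70% of its speed; a pose out of reach is approached as far as the arm can. A call with a gripper value outside its range is refused whole. The fingers move at their own pace and stop on an object; FORCE is the grip in N (left out, the last holds). Time passes only in rows, so rows that repeat a pose let the fingers close. It gives the time, the measured TCP pose, the force and the opening at its end, in the units of the state.
- readout.get_state(): the state, without advancing time (a new reading comes with each control period).
- viewer.get_image(name): name is "scene" or "side" or "wrist"; returns (picture, depth): 384x512x3 uint8, red, green, blue; 384x512 float32, m along the optical axis (not along the pixel's ray), 0 where there is no reading.
- viewer.camera_params(name): a dict with "K" (3x3 intrinsics, pixels), "cam_to_world" (4x4, takes a point from camera to world coordinates). Camera axes: x right, y down, z forward; pixel columns grow to the right and rows downward; lengths in m; the calibration is good to about 2 mm. A picture is of the moment at which its call begins: read the wrist's pose just before it. camera_params takes no time and is no camera call; for the wrist camera it gives the pose at the moment of the call.
- job.close_job(): hands the job in, once; it reports no verdict.
Trained networks look in the newest picture that a camera, given by its name, has taken for a name from the list of things; names that differ only in an ending like _2 or _b are one class to them, and where a whole thing is asked for, a point or a joint stands for the part that bears it (a point fixed in the world has none). Each returns a list of dicts, best first, with "conf" (0 to 1); they miss things now and then, are a little off and sometimes report something else, mostly with a low value. They report only what shows in the picture. A call takes as long as a camera call. They do not tell look-alikes from the thing itself.
- nets.boxes_of(camera, label): "centre" ([x, y, z] in m, in world coordinates, good to about 4 mm: the middle of the surface that is visible of it).
- nets.place_of(camera, label): "centre" ([x, y, z] in m, in world coordinates, good to about 4 mm: a listed point, or the origin of a listed thing).
The state is a dict: "time": time; "joint_positions": joint angles; "qd": joint speeds; "joint_torque": joint torques, N m; "position": TCP position; "tool_rot": TCP orientation; "ft_force": force on the tool from outside, world axes, zero at the start; "torque": the same for the moment, N m; "grip_width": opening from 0.0 (shut) to 1.0 (fully open).
Only numpy, scipy, OpenCV 4.12 (cv2) and the standard library are available. Lean on these libraries where they do the work, as an engineer would, in place of code of your own. Each camera call takes 0.05 s, during which the arm holds its last target.

TASK

Bring the next bush round to the sensor: with the fingertips, press the turntable's indexing plunger (the grey cup-shaped knob at the end of the arm) down into its boss and push the table clockwise, seen from above, to the very next hole, no further, so that the plunger springs back up there and locks the table. Lift nothing: the bushes stay seated on their spigots, and the things standing round about stay where they are.

Things in the scene. Friction and masses are not known exactly. Their poses are not given: they have to be found in the camera images.
- index_base: Fixed round base, 292 mm across, with a steel index ring, top 40 mm up. Origin: on the turntable's axis at bench level; z up. Six dark 17 mm holes, 60 degrees apart on a 105 mm radius, joined by a 10 mm slot; the plunger starts in the hole on the base's +x axis. A fixed sensor block, 40 mm wide, 77 mm tall, stands 146 to 181 mm from the axis, 150 degrees anticlockwise of +x.
- table_axis (a point): Centre of the turntable's top face, 50.5 mm above the bench, on the axis. The turntable is an aluminium disc 164 mm across with six spigots and one 30 mm wide arm, which reaches 128 mm from the axis, top 53.5 mm up, and carries the plunger. The point's x axis points along the arm and turns with the table.
- turntable (a joint): Angle of the turntable, rad: 0 (within 0.01) with the plunger in the first hole, growing CLOCKWISE seen from above; 1.047 (60 degrees) is the next hole. Locked, with up to 0.02 rad of play each way, while the plunger is up in a hole. Free, it turns stiffly (1 to 3 N at the plunger) and stays where it is left.
- plunger_cup (a point): Centre of the floor of the plunger's cup, 105 mm from the axis, 80 mm above the bench when up. The knob is a grey open-topped cup: inside 50 mm across, 12 mm deep; outside 58 mm across; rim 92 mm above the bench when up. Shut fingertips fit inside and can press on its floor and push against its inner wall.
- plunger (a joint): How far the plunger is pressed down, m: 0 up, 0.013 down on its stop. Its spring pushes up with about 4 N at the top, 9 N fully down. It frees the table from about 0.010 down. Between holes its collar rides under the ring and holds it at about 0.010 without a finger; over a hole it snaps up as far as it is let, and locks from about 0.005 up.
- bush1: Loose black rubber bush, a tube 28 mm outside, 12 mm bore, 28 mm tall, 40 g, standing on a 9 mm thick, 18 mm tall spigot of the turntable at 55 mm from its axis (at the sensor at first). Origin: centre of its underside. It rides with the table.
- bush2: Loose black rubber bush, a tube 28 mm outside, 12 mm bore, 28 mm tall, 40 g, standing on a 9 mm thick, 18 mm tall spigot of the turntable at 55 mm from its axis (the next one, 60 degrees anticlockwise of bush1, seen from above). Origin: centre of its underside. It rides with the table.
- bush3: Loose black rubber bush, a tube 28 mm outside, 12 mm bore, 28 mm tall, 40 g, standing on a 9 mm thick, 18 mm tall spigot of the turntable at 55 mm from its axis (60 degrees anticlockwise of bush2). Origin: centre of its underside. It rides with the table.
- spigot1 (a point): Foot of the spigot of bush1, on the turntable's top face, 50.5 mm above the bench; the bush's origin lies here within 2 mm when seated.
- spigot2 (a point): Foot of the spigot of bush2, on the turntable's top face, 50.5 mm above the bench; the bush's origin lies here within 2 mm when seated.
- spigot3 (a point): Foot of the spigot of bush3, on the turntable's top face, 50.5 mm above the bench; the bush's origin lies here within 2 mm when seated.
- setting_ring: Bystander: loose steel ring, 60 mm across, 22 mm tall, lying flat on the bench. Origin: centre of its underside.
- plug_gauge: Bystander: loose steel plug gauge standing upright, 38 mm across at the foot, 80 mm tall. Origin: centre of its underside.
- pin_jar: Bystander: small closed jar with a white cap, 52 mm across, 65 mm tall, standing on the bench. Origin: centre of its underside.
Mind the look-alikes: they are no part of the job. What is shaped like the bush2 but white is not meant.

How it is judged:
On the way, in this order (a step that is already met when the one before it is completed fails the run):
1. the plunger is pressed down far enough to free the table, which is still near its first hole (value of joint plunger above 0.0085 m and value of joint turntable below 0.35 rad), for 0.05 s.
2. the table has come to the next hole and the plunger has sprung up in it (value of joint plunger below 0.004 m and value of joint turntable between 1.0072 and 1.0872 rad), for 0.2 s.
At the end, for the whole second after the job is handed in: The plunger is up (less than 4 mm down) in the next hole clockwise, the table at 60 degrees within 0.04 rad and at rest, the three bushes seated within 6 mm of their spigots' feet, and the three bystanders within 15 mm of where they stood (all of step 2 and velocity of joint turntable between -0.05 and 0.05 rad/s and distance between bush1 and spigot1 below 0.006 m and distance between bush2 and spigot2 below 0.006 m and distance between bush3 and spigot3 below 0.006 m and distance of each of setting_ring, plug_gauge, pin_jar from where it was at the start of the episode below 0.015 m); the robot touches nothing.
It fails at once if the table is turned well past the next hole (value of joint turntable above 1.3472 rad).
It fails at once if the table is turned the wrong way (anticlockwise) (value of joint turntable below -0.15 rad).
It fails at once if a bush is lifted or knocked off its seat (distance between bush1 and spigot1 above 0.01 m or distance between bush2 and spigot2 above 0.01 m or distance between bush3 and spigot3 above 0.01 m).
It fails at once if a bystander is moved or lifted by more than 20 mm (distance of any of setting_ring, plug_gauge, pin_jar from where it was at the start of the episode above 0.02 m).
It also fails if it takes over 48 s, if anything falls off the work surface, if the arm or the gripper's body presses on something with over 40 N, if the wrist force passes 120 N, or if a joint passes its speed limit or range.

## Working session

There is one attempt and no reset: what is moved stays moved. The work goes in short steps, Python scripts to look and compute and a shell command to move; the robot and the scene stay as the last step left them, time stands still between calls to the robot, and variables do not carry over. Pictures are saved under pics/ and viewed, and the job is handed in when it is done.

```bash
ls; mkdir -p pics; python3 - <<'E'
from bench import readout, viewer, job, nets, ctrl
import cv2
print(readout.get_state()); print(ctrl.finger_overhang)
for c in ["scene","side"]:
    im,d=viewer.get_image(c); cv2.imwrite(f"pics/{c}0.png",im[:,:,::-1])
    for l in ["plunger_cup","table_axis","index_base","bush1","setting_ring","plug_gauge","pin_jar"]:
        r=nets.place_of(c,l); print(c,l,[(round(x["conf"],2),[round(float(v),4) for v in x["centre"]]) for x in r[:4]])
E
```

```text
pics
{'time': 0.0, 'joint_positions': array([ 1.32111536,  0.32183402, -0.07006045,  1.45166124,  0.02261362,
        1.37081372, -0.05689001]), 'qd': array([-0.00117873,  0.00095361,  0.00041563,  0.00013129, -0.00074168,
       -0.00027034,  0.00182863]), 'joint_torque': array([ 9.25970890e-04, -4.91285849e+01, -4.03146856e-01, -3.12523556e+01,
       -6.40292885e-02,  4.37426870e-02,  1.65963920e-04]), 'position': array([ 0.16927051, -0.62702063,  0.23246107]), 'tool_rot': array([ 1.01383646,  1.32416261, -1.01204358]), 'ft_force': array([-1.43191923, -0.55305472, -0.41542132]), 'torque': array([0.04351996, 0.03047256, 0.04636375]), 'grip_width': 1.0007746814392722}
0.011
scene plunger_cup [(0.66, [0.6817, -0.0204, 0.0822]), (0.64, [0.5298, -0.0563, 0.0482])]
scene table_axis [(0.92, [0.5752, -0.0234, 0.0519])]
scene index_base [(0.74, [0.5758, -0.0282, -0.0014]), (0.73, [0.5225, 0.0009, 0.0494])]
scene bush1 [(0.67, [0.5779, -0.233, -0.0007]), (0.64, [0.5348, -0.0586, 0.0512]), (0.6, [0.5256, 0.0005, 0.0452]), (0.5, [0.3322, -0.0814, -0.0028])]
scene setting_ring [(0.51, [0.4142, -0.3454, 0.0004])]
scene plug_gauge [(0.73, [0.5668, -0.367, -0.0032])]
scene pin_jar [(0.63, [0.5177, 0.3266, 0.0014])]
side plunger_cup [(0.93, [0.6788, -0.0183, 0.082]), (0.16, [0.4147, -0.3449, 0.0038])]
side table_axis [(0.72, [0.5745, -0.0289, 0.0496])]
side index_base []
side bush1 [(0.75, [0.5739, -0.0811, 0.0464]), (0.69, [0.5277, -0.0546, 0.0497]), (0.57, [0.5789, -0.2343, 0.0022]), (0.55, [0.5232, 0.0006, 0.0523])]
side setting_ring [(0.8, [0.4157, -0.3482, 0.0022])]
side plug_gauge [(0.27, [0.5253, -0.0524, 0.0475])]
side pin_jar [(0.86, [0.5219, 0.3313, 0.0026]), (0.23, [0.5709, -0.0232, -0.0003])]
```

View pics/scene0.png

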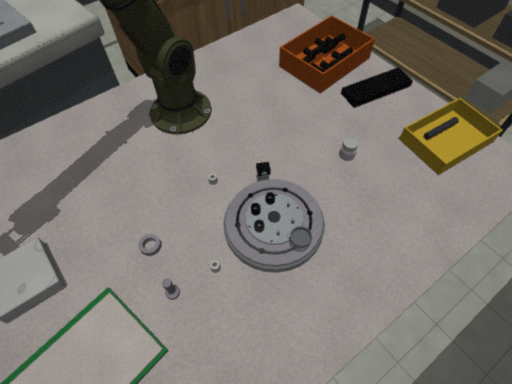

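View pics/side0.png

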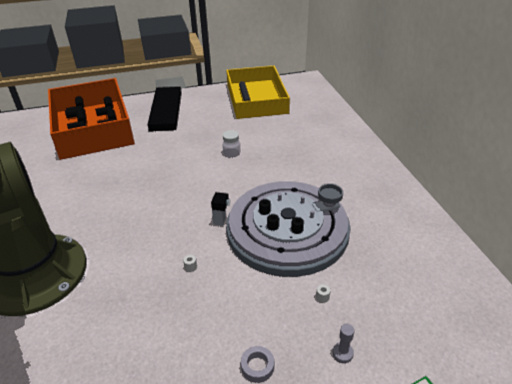

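The scene view shows the cup at (301,238) and the base centre at about (274,222). The sensor is at (263,170), with the three black bushes next to it. The white bushes standing on the bench are decoys. Next I'll refine the cup and axis positions from depth.

```bash
cat > h.py <<'E'
from bench import readout, viewer, job, nets, ctrl
import numpy as np, cv2
from scipy.optimize import least_squares
from scipy.spatial.transform import Rotation as R
def cloud(c):
    im,d=viewer.get_image(c); p=viewer.camera_params(c); K=p["K"];T=np.array(p["cam_to_world"])
    v,u=np.mgrid[:384,:512]; P=np.stack([(u-K[0][2])/K[0][0]*d,(v-K[1][2])/K[1][1]*d,d],-1)
    W=P@T[:3,:3].T+T[:3,3]; W[d==0]=np.nan; return im,W
def circ(p,r,c0):
    s=least_squares(lambda c:np.hypot(*(p-c).T)-r,c0,loss='soft_l1',f_scale=.002); return s.x,np.sqrt(np.mean(s.fun**2))
E
python3 - <<'E'
from h import *
for c in ["scene","side"]:
    im,W=cloud(c); X=W.reshape(-1,3)
    near=np.hypot(X[:,0]-.68,X[:,1]+.02)<.04
    rim=X[near&(X[:,2]>.086)]; fl=X[near&(np.hypot(X[:,0]-.68,X[:,1]+.02)<.018)]
    print(c,len(rim),rim.min(0),rim.max(0),circ(rim[:,:2],.027,[.68,-.02]),"floor z",np.median(fl[:,2]))
    rr=np.hypot(X[:,0]-.575,X[:,1]+.025)
    top=X[(rr<.16)&(abs(X[:,2]-.040)<.004)]
    # outer edge per azimuth bin
    a=np.arctan2(top[:,1]+.025,top[:,0]-.575); r=np.hypot(top[:,0]-.575,top[:,1]+.025)
    E=[]
    for b in np.arange(-np.pi,np.pi,.15):
        m=(a>=b)&(a<b+.15)
        if m.sum()>3: E.append(top[m][np.argmax(r[m])][:2])
    print("base",len(E),circ(np.array(E),.1455,[.575,-.025]))
    im2=im; 
s=readout.get_state(); M=R.from_rotvec(s["tool_rot"]).as_matrix(); print(M.round(3)); print(s["time"])
im,_=viewer.get_image("scene"); cv2.imwrite("pics/sz.png",cv2.resize(im[170:280,215:335],None,fx=5,fy=5,interpolation=3)[:,:,::-1])
E
```

```text
scene 123 [ 0.65149881 -0.04935161  0.08626578] [0.70858464 0.00702618 0.09629219] (array([ 0.67976756, -0.02114598]), np.float64(0.001329244858051125)) floor z 0.08071620038197796
base 42 (array([ 0.56901021, -0.02434993]), np.float64(0.007690474364685322))
side 177 [ 0.64941231 -0.04870183  0.08602295] [0.70772123 0.00847104 0.09621002] (array([ 0.67828345, -0.02063571]), np.float64(0.001640987831406183)) floor z 0.06155774870210029
base 41 (array([ 0.56817675, -0.0239567 ]), np.float64(0.010228803386675813))
[[-0.     0.965  0.261]
 [-0.     0.261 -0.965]
 [-1.    -0.     0.   ]]
0.9
```

View pics/sz.png

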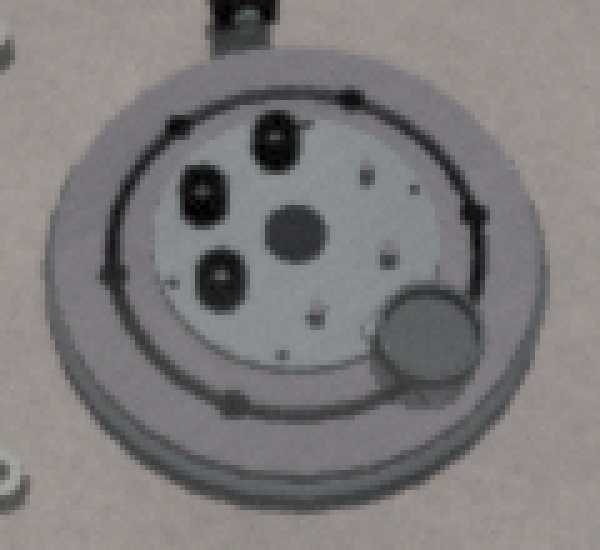

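```bash
python3 - <<'E'
from h import *
p=viewer.camera_params("scene");K=np.array(p["K"]);T=np.array(p["cam_to_world"])
z=np.array([(350,98),(178,125),(113,275),(235,404),(475,215)])/5-.4+[215,170]
H=[]
for u,v in z:
    d=T[:3,:3]@np.linalg.inv(K)@[u,v,1]; s=(.040-T[2,3])/d[2]; H.append((T[:3,3]+s*d)[:2])
H=np.array(H); k=np.array([120,180,240,300,60])*np.pi/180
f=lambda q:(q[:2]+.105*np.c_[np.cos(k+q[2]),np.sin(k+q[2])]-H).ravel()
s=least_squares(f,[.575,-.025,.05]); print(s.x,s.fun.round(4))
c=s.x
for t in range(0,70,10):
    a=c[2]-np.radians(t); print(t,c[:2]+.105*np.array([np.cos(a),np.sin(a)]))
E
```

```text
[ 0.57310898 -0.02541117  0.04987722] [ 0.0008 -0.0001  0.0012 -0.0005 -0.0002  0.0008 -0.0005 -0.0002 -0.0012
  0.0001]
0 [ 0.6779784  -0.02017623]
10 [ 0.67729424 -0.03846615]
20 [ 0.67344446 -0.05635939]
30 [ 0.66654603 -0.07331229]
40 [ 0.65680857 -0.08880974]
50 [ 0.64452794 -0.10238085]
60 [ 0.63007728 -0.11361328]
```

```bash
python3 -m creep '[{"linear":[0,0.033,-0.023],"twist":[0,0,0],"fingers":1},{"linear":[0,0.066,-0.046],"twist":[0,0,0],"fingers":1},{"linear":[0,0.099,-0.069],"twist":[0,0,0],"fingers":1},{"linear":[0,0.132,-0.092],"twist":[0,0,0],"fingers":1},{"linear":[0,0.165,-0.115],"twist":[0,0,0],"fingers":1},{"linear":[0,0.198,-0.138],"twist":[0,0,0],"fingers":1},{"linear":[0,0.231,-0.161],"twist":[0,0,0],"fingers":1},{"linear":[0,0.26,-0.18],"twist":[0,0,0],"fingers":1}]' 20
python3 -m creep '[{"linear":[0,0.033,-0.023],"twist":[0,0,0],"fingers":1},{"linear":[0,0.066,-0.046],"twist":[0,0,0],"fingers":1},{"linear":[0,0.099,-0.069],"twist":[0,0,0],"fingers":1},{"linear":[0,0.132,-0.092],"twist":[0,0,0],"fingers":1},{"linear":[0,0.165,-0.115],"twist":[0,0,0],"fingers":1},{"linear":[0,0.198,-0.138],"twist":[0,0,0],"fingers":1},{"linear":[0,0.231,-0.161],"twist":[0,0,0],"fingers":1},{"linear":[0,0.26,-0.18],"twist":[0,0,0],"fingers":1}]'
python3 - <<'E'
from h import *
s=readout.get_state(); M=R.from_rotvec(s["tool_rot"]).as_matrix(); print(M.round(3),s["position"],s["time"],s["grip_width"],s["ft_force"])
print(M.T@(np.array([.679,-.0205,.131])-s["position"]))
E
```

```text
time: 1.62
position: [0.3753, -0.3833, 0.234]
tool_rot: [1.011, 1.322, -1.011]
ft_force: [0.6, -0.6, -0.3]
grip_width: 0.48
time: 2.28
position: [0.579, -0.1416, 0.234]
tool_rot: [1.012, 1.322, -1.011]
ft_force: [-0.2, 0.3, 0.5]
grip_width: 0.008
[[ 0.001  0.965  0.262]
 [ 0.     0.262 -0.965]
 [-1.     0.001 -0.   ]] [ 0.57901391 -0.14155491  0.23396164] 2.2833 0.008432886577064857 [-0.1992455   0.25622381  0.52709556]
[ 0.10310532  0.12811722 -0.09059735]
```

```bash
python3 -m creep '[{"linear":[0.01,0.032,-0.023],"twist":[0,0,0],"fingers":1},{"linear":[0.025,0.064,-0.045],"twist":[0,0,0],"fingers":1},{"linear":[0.045,0.096,-0.068],"twist":[0,0,0],"fingers":1},{"linear":[0.07,0.122,-0.086],"twist":[0,0,0],"fingers":1},{"linear":[0.09,0.124,-0.0875],"twist":[0,0,0],"fingers":1},{"linear":[0.1,0.124,-0.0875],"twist":[0,0,0],"fingers":1},{"linear":[0.103,0.124,-0.0875],"twist":[0,0,0],"fingers":1},{"linear":[0.103,0.124,-0.0875],"twist":[0,0,0],"fingers":1}]'
python3 - <<'E'
from h import *
s=readout.get_state(); M=R.from_rotvec(s["tool_rot"]).as_matrix(); print(s["position"],s["time"],s["ft_force"])
print(M.T@(np.array([.679,-.0205,.131])-s["position"]))
for c in ["scene","side"]:
    im,W=cloud(c)
    if c=="side": cv2.imwrite("pics/side1.png",cv2.resize(im[90:290,200:400],None,fx=3,fy=3,interpolation=3)[:,:,::-1])
    else: cv2.imwrite("pics/scene1.png",cv2.resize(im[150:280,215:345],None,fx=4,fy=4,interpolation=3)[:,:,::-1])
E
```

```text
time: 2.95
position: [0.6738, -0.0297, 0.13]
tool_rot: [1.013, 1.322, -1.016]
ft_force: [-0.1, -0.7, 0.4]
grip_width: 0.003
[ 0.67376345 -0.02969243  0.12996514] 2.95 [-0.06130849 -0.68944552  0.43101029]
[-0.00105611  0.00743411 -0.00752408]
```

View pics/side1.png

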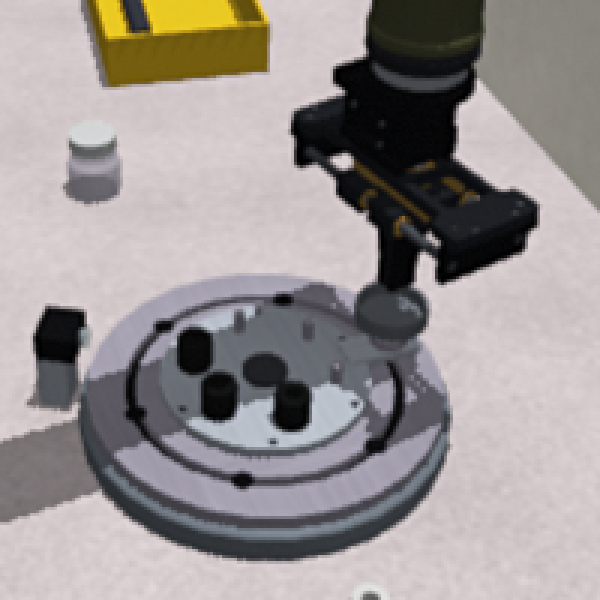

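View pics/scene1.png

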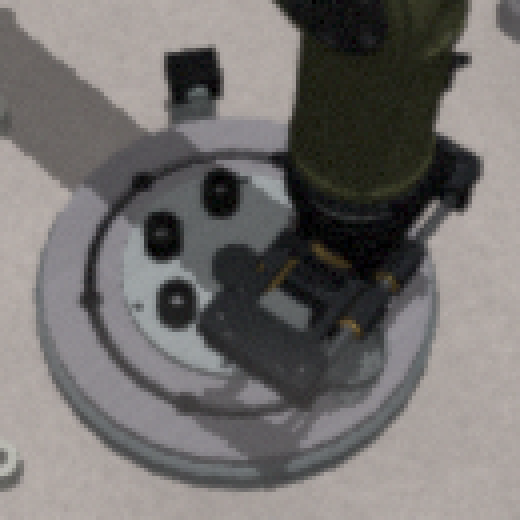

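```bash
python3 -m creep '[{"linear":[0.004,0.005,-0.005],"twist":[0,0,0],"fingers":1},{"linear":[0.008,0.007,-0.007],"twist":[0,0,0],"fingers":1},{"linear":[0.010,0.007,-0.007],"twist":[0,0,0],"fingers":1},{"linear":[0.010,0.007,-0.007],"twist":[0,0,0],"fingers":1}]'
python3 - <<'E'
from h import *
s=readout.get_state(); M=R.from_rotvec(s["tool_rot"]).as_matrix(); print(s["position"],s["time"],s["ft_force"])
print(M.T@(np.array([.679,-.0205,.091])-s["position"]))
E
```

```text
time: 3.38
position: [0.6792, -0.0187, 0.1202]
tool_rot: [1.012, 1.323, -1.013]
ft_force: [-0.3, -0.9, -0.9]
grip_width: 0.007
[ 0.67917297 -0.01866272  0.12021245] 3.3833 [-0.33636453 -0.88798887 -0.93240946]
[ 0.02921261 -0.00063152  0.00173144]
```

```bash
python3 -m creep '[{"linear":[0.01,0,0.001],"twist":[0,0,0],"fingers":1},{"linear":[0.02,0,0.002],"twist":[0,0,0],"fingers":1},{"linear":[0.026,0,0.002],"twist":[0,0,0],"fingers":1},{"linear":[0.030,0,0.002],"twist":[0,0,0],"fingers":1},{"linear":[0.033,0,0.002],"twist":[0,0,0],"fingers":1},{"linear":[0.036,0,0.002],"twist":[0,0,0],"fingers":1},{"linear":[0.036,0,0.002],"twist":[0,0,0],"fingers":1}]'

```

```text
time: 3.97
position: [0.6791, -0.0215, 0.0844]
tool_rot: [1.011, 1.323, -1.015]
ft_force: [-3.9, -1.7, 5.7]
grip_width: 0.003
```

```bash
python3 -m creep '[{"linear":[0.003,0,0],"twist":[0,0,0],"fingers":1},{"linear":[0.005,0,0],"twist":[0,0,0],"fingers":1},{"linear":[0.006,0,0],"twist":[0,0,0],"fingers":1},{"linear":[0.007,0,0],"twist":[0,0,0],"fingers":1},{"linear":[0.007,0,0],"twist":[0,0,0],"fingers":1}]'

```

```text
time: 4.38
position: [0.6796, -0.0214, 0.0786]
tool_rot: [1.012, 1.322, -1.014]
ft_force: [-4.9, -2.0, 7.9]
grip_width: 0.008
```

```bash
python3 - <<'E'
from h import *
s=readout.get_state(); M=R.from_rotvec(s["tool_rot"]).as_matrix()
ax=np.array([.5737,-.0252]); p=s["position"]; print(p)
for f in range(0,75,3):
    a=.049-np.radians(f); q=np.r_[ax+.105*np.array([np.cos(a),np.sin(a)]),p[2]]
    print(f,q.round(4),(M.T@(q-p)).round(4)*1000)
E
```

```text
[ 0.67958455 -0.02138318  0.07864747]
0 [ 0.6786 -0.0201  0.0786] [-0.  -0.6 -1.5]
3 [ 0.6787 -0.0256  0.0786] [ 0.  -1.9  3.8]
6 [ 0.6785 -0.031   0.0786] [ 0.  -3.5  9.1]
9 [ 0.6781 -0.0365  0.0786] [ 0.  -5.4 14.2]
12 [ 0.6774 -0.042   0.0786] [ 0.  -7.5 19.3]
15 [ 0.6763 -0.0474  0.0786] [ 0.  -9.9 24.2]
18 [ 0.675  -0.0527  0.0786] [  0.  -12.6  29.1]
21 [ 0.6735 -0.058   0.0786] [  0.  -15.5  33.7]
24 [ 0.6716 -0.0632  0.0786] [  0.1 -18.6  38.3]
27 [ 0.6695 -0.0682  0.0786] [  0.1 -22.   42.6]
30 [ 0.6671 -0.0732  0.0786] [  0.1 -25.6  46.8]
33 [ 0.6645 -0.078   0.0786] [  0.1 -29.4  50.7]
36 [ 0.6616 -0.0827  0.0786] [  0.1 -33.4  54.5]
39 [ 0.6584 -0.0872  0.0786] [  0.1 -37.6  58. ]
42 [ 0.6551 -0.0916  0.0786] [  0.1 -41.9  61.4]
45 [ 0.6515 -0.0957  0.0786] [  0.1 -46.5  64.5]
48 [ 0.6477 -0.0997  0.0786] [  0.1 -51.2  67.3]
51 [ 0.6437 -0.1035  0.0786] [  0.1 -56.   69.9]
54 [ 0.6395 -0.107   0.0786] [  0.1 -61.   72.2]
57 [ 0.6351 -0.1104  0.0786] [  0.1 -66.1  74.3]
60 [ 0.6306 -0.1135  0.0786] [  0.1 -71.3  76.1]
63 [ 0.6259 -0.1163  0.0786] [  0.1 -76.6  77.7]
66 [ 0.6211 -0.1189  0.0786] [  0.1 -81.9  78.9]
69 [ 0.6161 -0.1213  0.0786] [  0.2 -87.3  79.9]
72 [ 0.611  -0.1234  0.0786] [  0.2 -92.8  80.6]
```

```bash
python3 -m creep '[{"linear":[0.0005,-0.001,0.003],"twist":[0,0,0],"fingers":1},{"linear":[0.0005,-0.003,0.007],"twist":[0,0,0],"fingers":1},{"linear":[0.0005,-0.0045,0.0115],"twist":[0,0,0],"fingers":1},{"linear":[0.0005,-0.006,0.016],"twist":[0,0,0],"fingers":1},{"linear":[0.0005,-0.008,0.020],"twist":[0,0,0],"fingers":1},{"linear":[0.0005,-0.010,0.0245],"twist":[0,0,0],"fingers":1},{"linear":[0.0005,-0.0125,0.029],"twist":[0,0,0],"fingers":1},{"linear":[0.0005,-0.0125,0.029],"twist":[0,0,0],"fingers":1}]'
python3 - <<'E'
from h import *
for c in ["side","scene"]:
    im,W=cloud(c); r=nets.place_of(c,"plunger_cup"); print([(round(x["conf"],2),np.round(x["centre"],4)) for x in r[:2]])
    cv2.imwrite(f"pics/{c}2.png",cv2.resize(im[100:290,200:400],None,fx=3,fy=3,interpolation=3)[:,:,::-1])
E
```

```text
time: 5.05
position: [0.677, -0.0523, 0.0792]
tool_rot: [1.015, 1.319, -1.011]
ft_force: [-0.8, -0.9, 7.3]
grip_width: 0.009
[(0.83, array([ 0.6772, -0.0471,  0.0705]))]
[(0.45, array([ 0.6778, -0.0519,  0.0709]))]
```

View pics/side2.png

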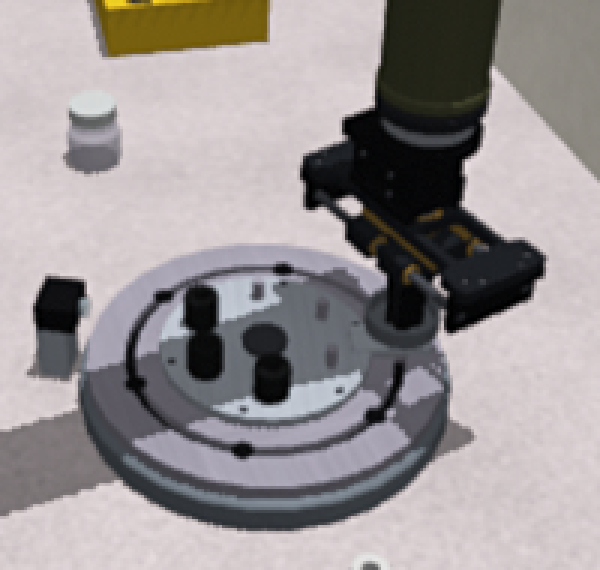

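```bash
cat > arc.py <<'E'
from h import *
import sys
s=readout.get_state(); M=R.from_rotvec(s["tool_rot"]).as_matrix()
ax=np.array([.5737,-.0252]); p=s["position"]; v=p[:2]-ax; print(s["time"],p.round(4),"phi",np.degrees(.049-np.arctan2(v[1],v[0])),"r",np.hypot(*v),"F",s["ft_force"].round(1))
for f in range(int(sys.argv[1]),int(sys.argv[2]),2):
    a=.049-np.radians(f); q=np.r_[ax+.105*np.array([np.cos(a),np.sin(a)]),.0872]
    print(f,(M.T@(q-p)).round(4)*1000)
E
python3 arc.py 18 44
```

```text
5.25 [ 0.677  -0.0522  0.0792] phi 17.474595987796764 r 0.10680307900767774 F [-0.9 -0.9  7.8]
18 [-8.  -2.  -0.1]
20 [-8.  -3.9  3.1]
22 [-8.  -5.9  6.1]
24 [-8.  -8.1  9.1]
26 [ -8.  -10.3  12.1]
28 [ -8.  -12.6  14.9]
30 [ -8.  -15.   17.6]
32 [ -8.  -17.5  20.3]
34 [ -8.  -20.1  22.9]
36 [ -8.  -22.8  25.4]
38 [ -8.  -25.6  27.8]
40 [ -8.1 -28.5  30.1]
42 [ -8.1 -31.4  32.2]
```

```bash
python3 -m creep '[{"linear":[-0.003,-0.003,0.001],"twist":[0,0,0],"fingers":1},{"linear":[-0.0055,-0.005,0.0045],"twist":[0,0,0],"fingers":1},{"linear":[-0.0075,-0.007,0.0075],"twist":[0,0,0],"fingers":1},{"linear":[-0.0075,-0.009,0.0105],"twist":[0,0,0],"fingers":1},{"linear":[-0.0075,-0.0115,0.0135],"twist":[0,0,0],"fingers":1},{"linear":[-0.0075,-0.014,0.0163],"twist":[0,0,0],"fingers":1},{"linear":[-0.0075,-0.0165,0.019],"twist":[0,0,0],"fingers":1},{"linear":[-0.0075,-0.0165,0.019],"twist":[0,0,0],"fingers":1}]'
python3 - <<'E'
from h import *
for c in ["side","scene"]:
    im,W=cloud(c); r=nets.place_of(c,"plunger_cup"); print([(round(x["conf"],2),np.round(x["centre"],4)) for x in r[:2]])
    cv2.imwrite(f"pics/{c}3.png",cv2.resize(im[100:290,200:400],None,fx=3,fy=3,interpolation=3)[:,:,::-1])
E
python3 arc.py 28 70
```

```text
time: 5.92
position: [0.6646, -0.0715, 0.0841]
tool_rot: [1.015, 1.326, -1.008]
ft_force: [0.2, 3.7, -0.0]
grip_width: 0.004
[(0.66, array([ 0.5728, -0.0243, -0.0022])), (0.5, array([ 0.6737, -0.0644,  0.0744]))]
[(0.71, array([ 0.6737, -0.0665,  0.0709]))]
6.1167 [ 0.6642 -0.0723  0.0841] phi 30.295753118332694 r 0.10205206373971736 F [0.5 5.6 0.1]
28 [-3.1  5.  -1.2]
30 [-3.1  2.5  1.6]
32 [-3.1  0.   4.3]
34 [-3.1 -2.6  6.8]
36 [-3.1 -5.3  9.3]
38 [-3.1 -8.1 11.7]
40 [ -3.1 -10.9  14. ]
42 [ -3.1 -13.9  16.2]
44 [ -3.1 -16.9  18.2]
46 [ -3.1 -20.   20.2]
48 [ -3.1 -23.1  22.1]
50 [ -3.1 -26.4  23.8]
52 [ -3.2 -29.6  25.5]
54 [ -3.2 -33.   27. ]
56 [ -3.2 -36.3  28.4]
58 [ -3.2 -39.8  29.7]
60 [ -3.2 -43.2  30.9]
62 [ -3.2 -46.8  31.9]
64 [ -3.2 -50.3  32.9]
66 [ -3.2 -53.9  33.7]
68 [ -3.2 -57.5  34.3]
```

View pics/side3.png

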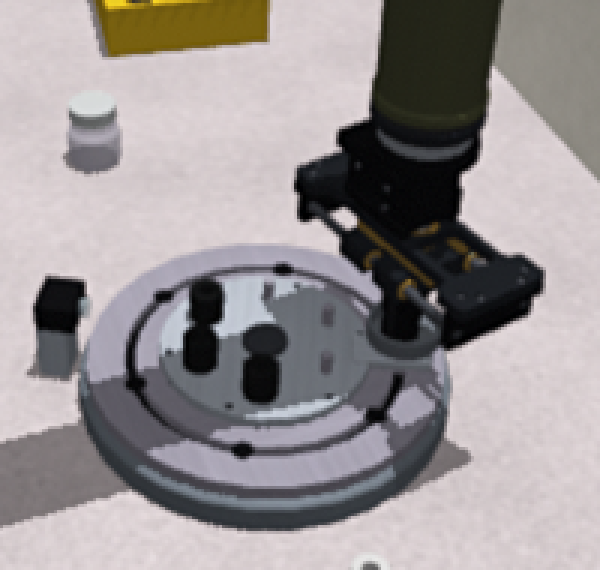

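```bash
python3 -m creep '[{"linear":[-0.0015,-0.001,0.0055],"twist":[0,0,0],"fingers":1},{"linear":[-0.003,-0.004,0.008],"twist":[0,0,0],"fingers":1},{"linear":[-0.003,-0.0075,0.011],"twist":[0,0,0],"fingers":1},{"linear":[-0.003,-0.011,0.014],"twist":[0,0,0],"fingers":1},{"linear":[-0.003,-0.0145,0.0166],"twist":[0,0,0],"fingers":1},{"linear":[-0.003,-0.0185,0.0192],"twist":[0,0,0],"fingers":1},{"linear":[-0.003,-0.0225,0.0217],"twist":[0,0,0],"fingers":1},{"linear":[-0.003,-0.0264,0.0238],"twist":[0,0,0],"fingers":1}]'
python3 - <<'E'
from h import *
for c in ["side","scene"]:
    im,W=cloud(c); r=nets.place_of(c,"plunger_cup"); print([(round(x["conf"],2),np.round(x["centre"],4)) for x in r[:2]])
    cv2.imwrite(f"pics/{c}4.png",cv2.resize(im[100:290,200:400],None,fx=3,fy=3,interpolation=3)[:,:,::-1])
E
python3 arc.py 48 72
```

```text
time: 6.78
position: [0.6468, -0.0947, 0.086]
tool_rot: [1.018, 1.33, -0.999]
ft_force: [1.1, 7.1, 1.0]
grip_width: 0.0
[(0.77, array([ 0.6571, -0.0898,  0.0748]))]
[(0.66, array([ 0.6576, -0.0957,  0.072 ]))]
6.9833 [ 0.6453 -0.102   0.0867] phi 49.81621425035493 r 0.10500391516974986 F [ 1.3  4.9 -2.2]
48 [-0.5  2.9 -1.6]
50 [-0.5 -0.3  0.2]
52 [-0.5 -3.6  1.8]
54 [-0.5 -6.9  3.3]
56 [ -0.5 -10.3   4.7]
58 [ -0.5 -13.7   6. ]
60 [ -0.5 -17.2   7.2]
62 [ -0.5 -20.7   8.2]
64 [ -0.5 -24.3   9.1]
66 [ -0.5 -27.8   9.9]
68 [ -0.5 -31.4  10.6]
70 [ -0.5 -35.1  11.2]
```

View pics/side4.png

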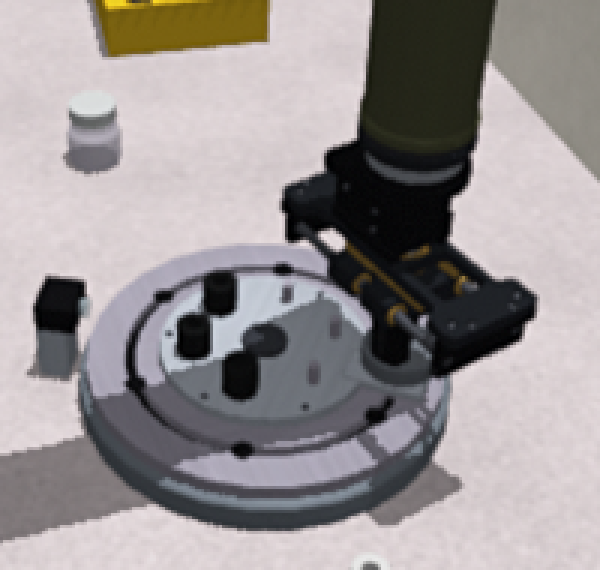

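```bash
python3 -m creep '[{"linear":[-0.0005,-0.0025,0.001],"twist":[0,0,0],"fingers":1},{"linear":[-0.0005,-0.005,0.0025],"twist":[0,0,0],"fingers":1},{"linear":[-0.0005,-0.0075,0.0036],"twist":[0,0,0],"fingers":1},{"linear":[-0.0005,-0.010,0.0046],"twist":[0,0,0],"fingers":1},{"linear":[-0.0005,-0.0125,0.0055],"twist":[0,0,0],"fingers":1},{"linear":[-0.0005,-0.015,0.0064],"twist":[0,0,0],"fingers":1},{"linear":[-0.0005,-0.017,0.0072],"twist":[0,0,0],"fingers":1},{"linear":[-0.0005,-0.017,0.0072],"twist":[0,0,0],"fingers":1}]'
python3 - <<'E'
from h import *
for c in ["side","scene"]:
    im,W=cloud(c); r=nets.place_of(c,"plunger_cup"); print([(round(x["conf"],2),np.round(x["centre"],4)) for x in r[:2]])
    cv2.imwrite(f"pics/{c}5.png",cv2.resize(im[100:290,200:400],None,fx=3,fy=3,interpolation=3)[:,:,::-1])
E
python3 arc.py 58 72
```

```text
time: 7.65
position: [0.6313, -0.1116, 0.0871]
tool_rot: [1.015, 1.326, -1.007]
ft_force: [1.9, 7.0, -2.5]
grip_width: 0.004
[(0.49, array([ 0.6419, -0.1076,  0.0746]))]
[(0.6, array([ 0.6439, -0.1091,  0.0701]))]
7.85 [ 0.6305 -0.1123  0.0871] phi 59.67802510204059 r 0.10395914319343912 F [ 1.6  6.6 -0.8]
58 [-0.1  3.2  0. ]
60 [-0.1 -0.2  1.2]
62 [-0.1 -3.8  2.2]
64 [-0.1 -7.3  3.1]
66 [ -0.1 -10.9   3.9]
68 [ -0.1 -14.5   4.6]
70 [ -0.1 -18.1   5.2]
```

View pics/side5.png

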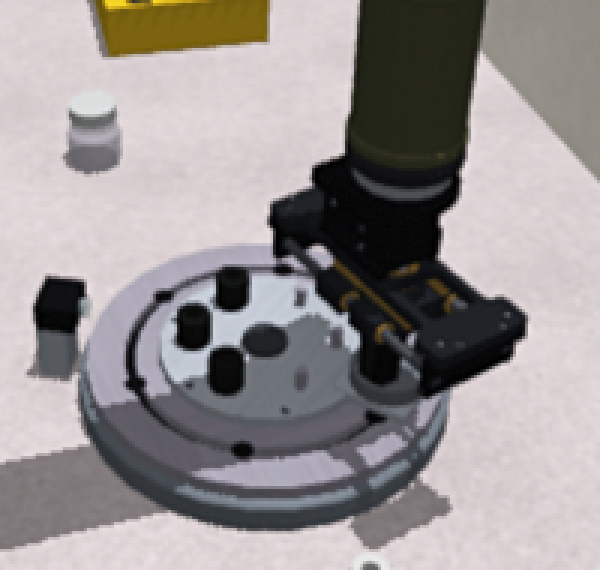

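```bash
python3 -m creep '[{"linear":[-0.0005,-0.0015,0.0015],"twist":[0,0,0],"fingers":1},{"linear":[-0.0008,-0.003,0.002],"twist":[0,0,0],"fingers":1},{"linear":[-0.0008,-0.0045,0.0024],"twist":[0,0,0],"fingers":1},{"linear":[-0.0008,-0.006,0.0028],"twist":[0,0,0],"fingers":1},{"linear":[-0.0008,-0.0073,0.0031],"twist":[0,0,0],"fingers":1},{"linear":[-0.0008,-0.0085,0.0034],"twist":[0,0,0],"fingers":1},{"linear":[-0.0008,-0.0085,0.0034],"twist":[0,0,0],"fingers":1}]'
python3 - <<'E'
from h import *
for c in ["side","scene"]:
    im,W=cloud(c); r=nets.place_of(c,"plunger_cup"); print([(round(x["conf"],2),np.round(x["centre"],4)) for x in r[:2]])
    cv2.imwrite(f"pics/{c}6.png",cv2.resize(im[100:290,200:400],None,fx=3,fy=3,interpolation=3)[:,:,::-1])
E
python3 arc.py 62 72
```

```text
time: 8.43
position: [0.6226, -0.1198, 0.089]
tool_rot: [1.013, 1.326, -1.012]
ft_force: [-2.2, 6.3, 4.1]
grip_width: 0.001
[(0.71, array([ 0.6303, -0.1134,  0.0787]))]
[(0.44, array([ 0.6359, -0.1148,  0.0778]))]
8.6333 [ 0.6226 -0.1198  0.0891] phi 65.49025953915924 r 0.10648786510599871 F [-2.4  6.   4.5]
62 [ 1.9  5.9 -3. ]
64 [ 1.9  2.4 -2.1]
66 [ 1.9 -1.2 -1.3]
68 [ 1.9 -4.8 -0.6]
70 [ 1.9 -8.5 -0. ]
```

View pics/side6.png

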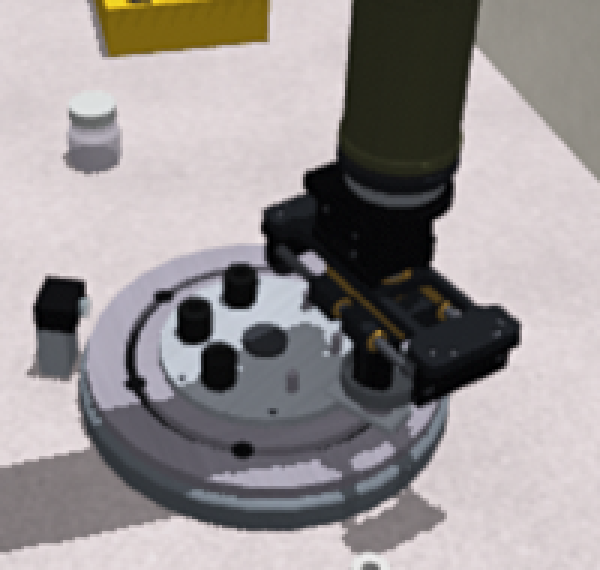

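```bash
python3 -m creep '[{"linear":[0,0.002,-0.001],"twist":[0,0,0],"fingers":1},{"linear":[-0.0015,0.005,-0.002],"twist":[0,0,0],"fingers":1},{"linear":[-0.005,0.006,-0.002],"twist":[0,0,0],"fingers":1},{"linear":[-0.015,0.006,-0.002],"twist":[0,0,0],"fingers":1},{"linear":[-0.035,0.006,-0.002],"twist":[0,0,0],"fingers":1},{"linear":[-0.07,0.006,-0.002],"twist":[0,0,0],"fingers":1},{"linear":[-0.1,0.006,-0.002],"twist":[0,0,0],"fingers":1},{"linear":[-0.13,0.006,-0.002],"twist":[0,0,0],"fingers":1}]'
python3 -m creep '[{"linear":[-0.01,-0.01,-0.035],"twist":[0,0,0],"fingers":1},{"linear":[-0.02,-0.02,-0.07],"twist":[0,0,0],"fingers":1},{"linear":[-0.03,-0.03,-0.105],"twist":[0,0,0],"fingers":1},{"linear":[-0.04,-0.04,-0.14],"twist":[0,0,0],"fingers":1},{"linear":[-0.04,-0.04,-0.17],"twist":[0,0,0],"fingers":1},{"linear":[-0.04,-0.04,-0.2],"twist":[0,0,0],"fingers":1},{"linear":[-0.04,-0.04,-0.2],"twist":[0,0,0],"fingers":1},{"linear":[-0.04,-0.04,-0.2],"twist":[0,0,0],"fingers":1}]'
python3 - <<'E'
from h import *
for c in ["side","scene"]:
    im,W=cloud(c); X=W.reshape(-1,3)
    for l in ["plunger_cup","bush1","setting_ring","plug_gauge","pin_jar"]:
        r=nets.place_of(c,l); print(c,l,[(round(x["conf"],2),np.round(x["centre"],3)) for x in r[:5]])
    n=np.hypot(X[:,0]-.63,X[:,1]+.113)<.045; rim=X[n&(X[:,2]>.084)]
    if len(rim)>10:
        q,e=circ(rim[:,:2],.027,[.63,-.113]); v=q-[.5737,-.0252]; print(len(rim),q,e,"top",np.percentile(rim[:,2],90),"ang",.049-np.arctan2(v[1],v[0]))
    cv2.imwrite(f"pics/{c}7.png",cv2.resize(im[100:290,200:400],None,fx=3,fy=3,interpolation=3)[:,:,::-1])
E
python3 arc.py 0 1
```

```text
time: 9.3
position: [0.6287, -0.1194, 0.2212]
tool_rot: [1.013, 1.32, -1.014]
ft_force: [0.6, -0.6, 0.6]
grip_width: 0.002
time: 9.97
position: [0.5378, 0.0659, 0.2601]
tool_rot: [1.01, 1.321, -1.009]
ft_force: [0.1, -0.3, -0.0]
grip_width: 0.006
side plunger_cup [(0.66, array([ 0.636, -0.111,  0.082]))]
side bush1 [(0.66, array([0.522, 0.002, 0.051])), (0.65, array([ 0.576, -0.232, -0.   ])), (0.61, array([ 0.569, -0.026, -0.002])), (0.52, array([ 0.525, -0.058,  0.047])), (0.49, array([ 0.334, -0.077, -0.   ]))]
side setting_ring [(0.7, array([0.524, 0.331, 0.002])), (0.63, array([ 0.572, -0.026,  0.049]))]
side plug_gauge [(0.73, array([ 0.569, -0.362, -0.001]))]
side pin_jar [(0.84, array([0.523, 0.332, 0.003]))]
240 [ 0.63165481 -0.11419646] 0.0014497009520815752 top 0.09366022664364118 ang 1.0425755255542448
scene plunger_cup [(0.85, array([ 0.636, -0.117,  0.081]))]
scene bush1 [(0.67, array([ 0.583, -0.237, -0.   ])), (0.57, array([ 0.524, -0.056,  0.053])), (0.53, array([ 0.532, -0.003,  0.051])), (0.46, array([ 0.333, -0.082, -0.004]))]
scene setting_ring []
scene plug_gauge [(0.72, array([ 0.567, -0.365, -0.002]))]
scene pin_jar [(0.82, array([ 0.519,  0.328, -0.001]))]
151 [ 0.63357136 -0.11442804] 0.002812234101495488 top 0.09413115335552813 ang 1.0288047460161953
10.5667 [0.5379 0.0644 0.2587] phi -108.99484771018905 r 0.09649856701035582 F [0.5 0.4 0.1]
0 [171.4 113.9 118.2]
```

View pics/side7.png

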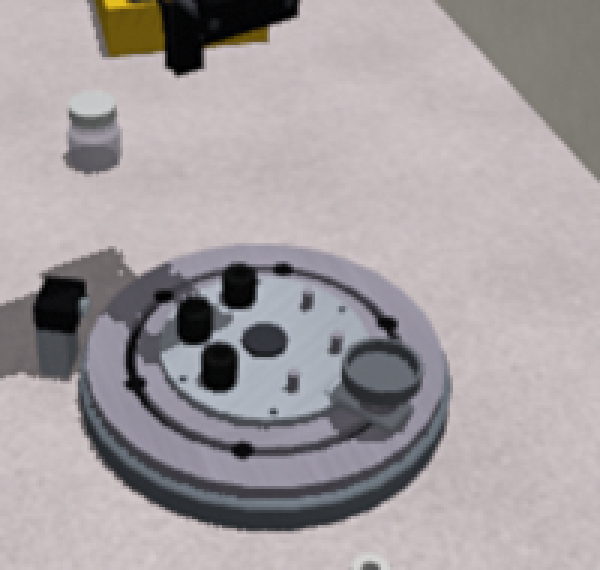

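View pics/scene7.png

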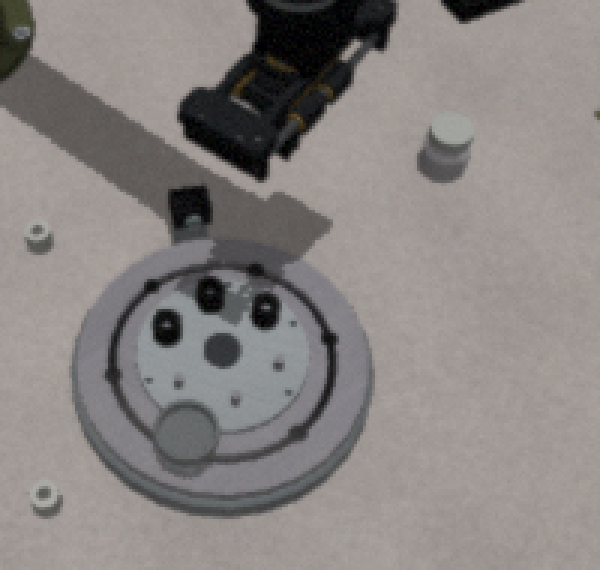

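The plunger rim is back at 92–94 mm, the angle reads about 1.03–1.04 rad, the bushes are seated, and the robot is clear. Handing in.

```bash
python3 -c "
from bench import job; print(job.close_job())"
```

```text
the job is handed in; nothing more can be done
None
```

The table is at the next hole clockwise, with the plunger sprung up in it. I handed the job in at about 10.6 s; no verdict is reported.

I pressed the plunger about 12 mm down with the shut fingertips and started the turn. Partway round I eased the fingertips up and pushed on the cup's inner wall, so the plunger could snap up by itself. Then I backed off and lifted clear.

**Last checks:**
- **Plunger and table:** the cup rim is 93–94 mm up (92 mm expected when up), and its floor reads 81–82 mm. From the rim the table angle is 1.043 rad (side camera) and 1.029 rad (scene camera); 1.047 rad is exact. The side fit is the tighter one, and both are inside the band.
- **Bushes:** all three look upright on their spigots in both views. The networks placed only two of them each time.
- **Bystanders:** the plug gauge and pin jar are within about 5 mm of their first positions, which is within the networks' error.
- **Robot:** clear of everything, with about zero force.

**Failed or disagreed:**
- **Setting ring:** it was not confirmed at the end. The scene camera's network found nothing, and the side camera's only reported the jar and the table in its place. The arm passed roughly 200 mm above the bench in that area.
- **Cup position:** the networks' final estimates differ from the rim fit by up to about 5 mm, slightly more than their stated error. I relied on the rim fit.

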